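# Scrub out a slanted grease-gun barrel

## Task

Take the long brush from its can and scrub out the slanted grease-gun barrel with three full strokes: each time push down until the tip lightly but clearly presses in the sprung rubber cup inside (find it by feel, never lean on it hard), then draw back up until the bristles show at the rim. Then set the brush back in its own can, head down, without letting it drop, let go, and leave everything else on the bench where it is.

Things in the scene. Friction and masses are not known exactly. Their poses are not given: they have to be found in the camera images.
- brush: cleaning brush, 205 mm, 130 g, loose, upright, head down in its can. Origin: centre of the tip's end face; z along the brush to the handle's end (up at the start). Along z: rubber tip 26 mm across, 0-10 mm; rigid bristle head 41 mm across, 10-60; shaft 8 mm across, 60-120; square wooden handle 20 x 20 mm (flats face its x and y), 120-205. Best gripped near 180 mm, fingers pointing along the brush
- brush_tip: the brush's rubber tip; same origin and axes as the brush (centre of the end face)
- barrel: straight steel grease-gun barrel, open at its upper end, 200 mm long, 62 mm outside, bore 54 mm across, clamped firmly at a slant of 25 to 37 degrees from vertical in the cradle, its mouth leaning roughly towards the robot. Origin on its axis at the pivot, 120 mm below the rim; z along the axis, out of the mouth
- barrel_mouth (a point): centre of the barrel's mouth, in the plane of the rim; z along the axis, outwards (inside is negative). Hidden in the bore is the follower: a flat rubber cup filling the bore, its face 90 to 130 mm below the rim (differs every time; found by touch). It gives on a spring, 1.2 N per mm for 8 mm, then is hard; the follower itself stays put
- cradle: steel cradle fixed to the bench that holds the barrel: base plate 170 x 110 x 12 mm, two grey side cheeks up to 124 mm, barrel pivot 100 mm above the bench. Origin at the centre of its underside; the mouth leans to its -x
- brush_can: open metal can, fixed, 73 mm across, 100 mm high, wall 2.5 mm, floor 4 mm thick, in which the brush stands; empty but for the brush. Origin at the centre of its underside, z up
- tool_can: bystander: a can of the same size, fixed, with a dowel, a scraper and a rod sticking out of it, up to 180 mm above the bench. Origin at the centre of its underside
- end_cap: bystander: loose steel screw cap, 68 mm across, 36 mm high; origin at the centre of its underside
- wrench: bystander: steel wrench lying flat, 190 mm long
- bolt_jar: bystander: glass jar with steel lid, 68 mm across, 90 mm high; origin at the centre of its underside
- paint_tin: bystander: closed tin, 100 mm across, 115 mm high; origin at the centre of its underside
- offcut: bystander: wood offcut 120 x 50 x 35 mm lying flat; origin at the centre of its underside
- screwdriver: bystander: screwdriver lying flat, 180 mm long
- oil_bottle: bystander: grey plastic bottle, 56 mm across, 150 mm high; origin at the centre of its underside
Mind the look-alikes: they are no part of the job. What is shaped like the cradle but orange is not meant.

How it is judged (in metres and radians):
On the way, in this order (a step that is already met when the one before it is completed fails the run):
1. first stroke down: the brush's tip presses the rubber cup inside the barrel with at least 1.5 N for 0.1 s (contact force between brush_tip and barrel above 1.5 N and z of brush_tip in the frame of barrel_mouth below -0.08 m), for 0.1 s.
2. first stroke up: the brush drawn back until its tip is at most 62 mm below the rim (z of brush_tip in the frame of barrel_mouth above -0.062 m).
3. second stroke down: the brush's tip presses the rubber cup inside the barrel with at least 1.5 N for 0.1 s (all of step 1), for 0.1 s.
4. second stroke up: the brush drawn back until its tip is at most 62 mm below the rim (z of brush_tip in the frame of barrel_mouth above -0.062 m).
5. third stroke down: the brush's tip presses the rubber cup inside the barrel with at least 1.5 N for 0.1 s (all of step 3), for 0.1 s.
6. third stroke up: the brush drawn back until its tip is at most 62 mm below the rim (z of brush_tip in the frame of barrel_mouth above -0.062 m).
At the end, for the whole second after the job is handed in: the brush stands head down in its own can, released and at rest: tip within 30 mm of the can's axis and less than 25 mm above the bench, brush within 0.35 rad of upright (horizontal distance between brush_tip and brush_can below 0.03 m and height (world z) of brush_tip below 0.025 m and angle between brush's own z axis and vertical below 0.35 rad and linear speed of brush below 0.03 m/s and contact force between brush and the fingers below 0.1 N); the robot touches nothing.
It fails at once if the brush pushes on the barrel or the cup in it with more than 25 N (contact force between brush and barrel above 25 N).
It fails at once if the brush is dropped into its can (it moves faster than 0.6 m/s with its tip inside the can) (linear speed of brush above 0.6 m/s and horizontal distance between brush_tip and brush_can below 0.035 m and height (world z) of brush_tip below 0.1 m).
It fails at once if a bystander is moved more than 30 mm (distance of any of end_cap, wrench, bolt_jar, paint_tin, offcut, screwdriver, oil_bottle from where it was at the start of the episode above 0.03 m).
It also fails if it takes over 64 s, if anything falls off the work surface, if the arm or the gripper's body presses on something with over 40 N, if the wrist force passes 120 N, or if a joint passes its speed limit or range.

## Robot

A 6-joint arm with a two-finger parallel gripper is mounted at the origin on the work surface. World frame = base frame: x ahead of the robot, y to its left, z up, the work surface at z = 0. Lengths are in mm, angles in rad, forces in N, time in s.
With the tool pointing down it reaches from about 275 to 825 mm from the base axis. Payload 4.9 kg.
Tool frame: the origin (TCP) lies at the very end of the fingers, on their centre line; the grasp point (between the pads) lies 19 mm behind it; z points along the fingers, y is the direction in which the jaws open and shut (so a half turn about z gives the same grasp; the last joint's range is limited). The gripper opens to 85 mm and grips with 20 to 120 N. Pads are 22 mm wide; open, the fingers measure 114 mm over their backs; the gripper's body (76 mm by 85 mm) begins 54 mm behind the grasp point. The pads swing forward as they close: fully open they stand 13 mm farther back than shut.
Start: joints at [-1.42, 0.326, -0.193, 1.052, 0, 1.437], TCP at [154.543, -527.859, 204.581] pointing down, gripper open.
Joint ranges: [-2.65, 2.65], [-0.97, 1.79], [-1.3, 1.35], [-1.93, 2.1], [-1.47, 1.37], [-3.14, 3.14]. Speed limits (rad/s): [2.57, 2.57, 3.14, 3.14, 3.14, 3.14].

## Interface

Orientations are given as [roll, pitch, yaw] about the fixed x, y, z axes, in that order (R = Rz(yaw) Ry(pitch) Rx(roll)).
In Python, from bench import bot, solve_ik, imaging gives the robot as it stands. Calls block until the motion is done:
- bot.move_ptp(position, orientation): joint-space move of the TCP to a pose.
- bot.movel(position, rot=None, max_speed=150, threshold=None): straight line of the TCP; rot=None keeps the orientation; max_speed is the mean speed in mm/s. With threshold (N) it stops when the force on the tool has changed by that much, and returns True; else False.
- bot.move_j(angles): joint-space move.
- bot.grip(opening, effort=None): opening from 0.0 (shut) to 1.0 (fully open); effort is the grip in N (None keeps the last); returns when the fingers have stopped.
- bot.dwell(seconds).
- solve_ik(position, orientation): joint angles nearest the present ones, or None.
- bot.get_state(): the state.
- imaging.capture(name): name is "scene" or "top"; returns the picture (384x512x3 uint8, blue, green, red); there is no depth.
- imaging.camera_model(name): a dict with "K" (3x3 intrinsics, pixels), "k1" (the pictures are not rectified: a ray, as slopes to the right and down, at radius r is drawn at 1 + k1 r^2 times it, then the intrinsics apply), "position" and "rotation" of the camera in the world. Camera axes: x right, y up, looking along -z (the intrinsics and any distortion apply to the point x, -y, -z); pixel columns grow to the right and rows downward; lengths in mm; the calibration is good to about 2 mm. A picture is of the moment at which its call begins. camera_model takes no time and is no camera call.
A pose or a line that the arm cannot do raises bot.IKError and nothing moves.
- bot.sign_off(): hands the job in, once; it reports no verdict.
The state is a dict: "t": time; "qpos": joint angles; "joint_velocities": joint speeds; "effort": joint torques, N m; "tcp_pos": TCP position; "orientation": TCP orientation; "contact_force": force on the tool from outside, world axes, zero at the start; "wrist_torque": the same for the moment, N m; "opening": opening from 0.0 (shut) to 1.0 (fully open).
Only numpy, scipy, OpenCV 4.12 (cv2) and the standard library are available. Lean on these libraries where they do the work, as an engineer would, in place of code of your own. Each camera call takes 0.05 s, during which the arm holds its last target.

## Working session

There is one attempt and no reset: what is moved stays moved. The work goes in short steps, each a Python script; the robot and the scene stay as the last script left them, time stands still between calls to the robot, and variables do not carry over. Pictures are saved under pics/ and viewed, and the job is handed in when it is done.

```bash
ls; mkdir -p pics; python3 - <<'E'
from bench import bot, solve_ik, imaging
import cv2
for n in ("scene","top"):
    im=imaging.capture(n); cv2.imwrite(f"pics/{n}0.png",im)
    m=imaging.camera_model(n); print(n,m)
print(bot.get_state())
E
```

```text
pics
scene {'K': array([[350.60328252,   0.        , 261.37780643],
       [  0.        , 350.60328252, 186.50923834],
       [  0.        ,   0.        ,   1.        ]]), 'k1': -0.08847252904501633, 'position': array([1091.28739733,  -92.85994656,  877.29107203]), 'rotation': array([0.63784449, 0.01233749, 1.43742524])}
top {'K': array([[457.73899075,   0.        , 255.17032868],
       [  0.        , 457.73899075, 189.1725152 ],
       [  0.        ,   0.        ,   1.        ]]), 'k1': -0.0012494292798108464, 'position': array([ 470.64584728,  -33.42744919, 1390.77017765]), 'rotation': array([ 0.06144625,  0.0083659 , -1.57406665])}
{'t': 0.1, 'qpos': array([-1.42019223e+00,  3.26827552e-01, -1.93473839e-01,  1.05202169e+00,
       -2.25393440e-06,  1.43659755e+00]), 'joint_velocities': array([-3.80934392e-04, -1.33936510e-03,  3.38036901e-03,  4.76358314e-05,
       -9.69733478e-04,  1.28220620e-03]), 'effort': array([ 8.84446199e-04, -4.44237435e+01,  2.63039160e+01,  7.87408644e-03,
       -1.69546352e-04,  2.28648076e-06]), 'tcp_pos': array([ 154.4584095 , -527.28070743,  203.90698055]), 'orientation': array([-3.14007933e+00, -2.02040331e-04,  2.84802719e-01]), 'contact_force': array([ 0.53391547, -1.27443906, -0.03446804]), 'wrist_torque': array([-0.01234211,  0.03023078, -0.01312778]), 'opening': 1.0022707950259828}
```

View pics/scene0.png

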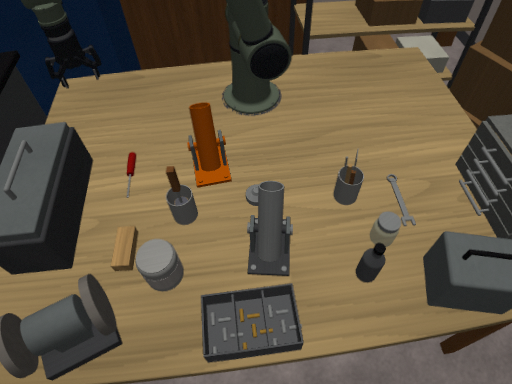

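View pics/top0.png

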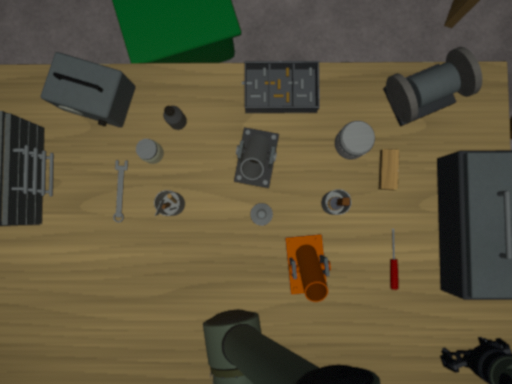

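```bash
cat > h.py <<'E'
import numpy as np, cv2
from scipy.spatial.transform import Rotation as Rot
from bench import bot, solve_ik, imaging
CM={n:imaging.camera_model(n) for n in("scene","top")}
def ray(n,u,v):
    m=CM[n];K=m["K"]
    p=np.array([(u-K[0,2])/K[0,0],(v-K[1,2])/K[1,1]]);q=p.copy()
    for _ in range(20): q=p/(1+m["k1"]*(q@q))
    d=Rot.from_euler("xyz",m["rotation"]).as_matrix()@np.array([q[0],-q[1],-1]);return m["position"],d/np.linalg.norm(d)
def onz(n,u,v,z):
    o,d=ray(n,u,v);return o+d*(z-o[2])/d[2]
def tri(a,b):
    o1,d1=ray("scene",*a);o2,d2=ray("top",*b)
    s=np.linalg.lstsq(np.c_[d1,-d2],o2-o1,rcond=None)[0]
    p,q=o1+s[0]*d1,o2+s[1]*d2;return (p+q)/2,np.linalg.norm(p-q)
def proj(n,P):
    m=CM[n];K=m["K"];c=Rot.from_euler("xyz",m["rotation"]).as_matrix().T@(np.asarray(P,float)-m["position"])
    p=np.array([c[0],-c[1]])/-c[2];p=p*(1+m["k1"]*(p@p));return K[:2,:2]@p+K[:2,2]
E
python3 - <<'E'
import cv2
s=cv2.imread("pics/scene0.png");t=cv2.imread("pics/top0.png")
def crop(im,x,y,w,h,k,n): cv2.imwrite(n,cv2.resize(im[y:y+h,x:x+w],None,fx=k,fy=k,interpolation=cv2.INTER_CUBIC))
import numpy as np
def c2(im,x,y,w,h,k): return cv2.resize(im[y:y+h,x:x+w],None,fx=k,fy=k,interpolation=cv2.INTER_CUBIC)
cv2.imwrite("pics/c_s.png",np.hstack([c2(s,235,170,70,110,5),c2(s,150,155,70,110,5)]))
cv2.imwrite("pics/c_t.png",np.hstack([c2(t,225,115,65,80,6),c2(t,310,170,60,80,6)]))
E
```

```text
(no output)
```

View pics/c_s.png

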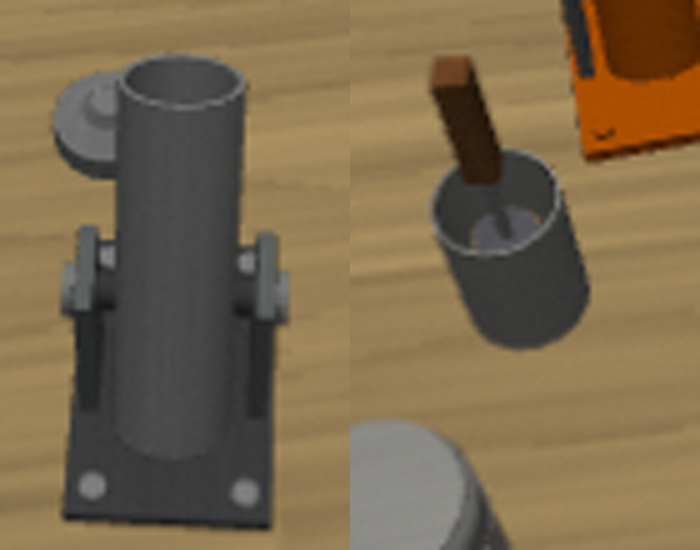

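View pics/c_t.png

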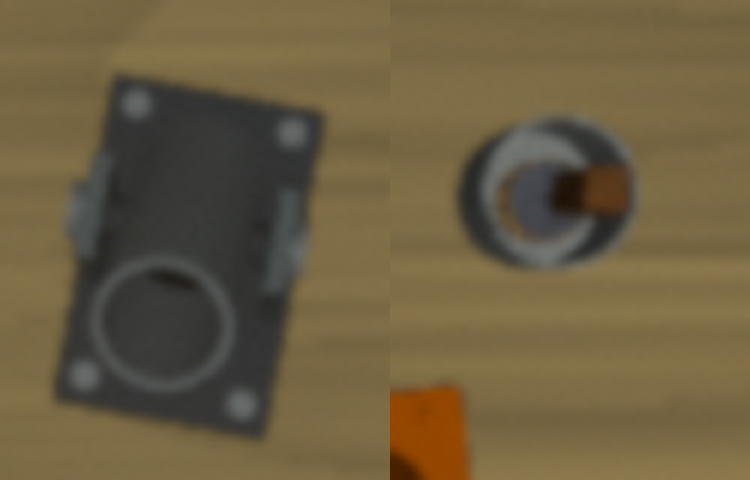

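```bash
python3 - <<'E'
from h import *
np.set_printoptions(precision=1,suppress=True)
T=lambda x,y:(225+(x+.5)/6-.5,115+(y+.5)/6-.5)
T2=lambda x,y:(310+(x-390+.5)/6-.5,170+(y+.5)/6-.5)
S=lambda x,y:(235+(x+.5)/5-.5,170+(y+.5)/5-.5)
S2=lambda x,y:(150+(x-350+.5)/5-.5,155+(y+.5)/5-.5)
print("can",onz("scene",*S2(496,202),100),onz("top",*T2(560,192),100),tri(S2(496,202),T2(560,192)))
print("handle",tri(S2(451,73),T2(607,190)))
print("mouth",tri(S(181,82),T(162.5,323)))
c=np.array([onz("top",*T(*p),12) for p in[(115,75),(325,115),(265,438),(55,400)]])
print(c,c.mean(0),[np.linalg.norm(c[i]-c[(i+1)%4]) for i in range(4)])
d=(c[3]+c[2]-c[0]-c[1]);print("dir",np.arctan2(d[1],d[0]),np.degrees(np.arctan2(d[1],d[0])))
sc=np.array([onz("scene",*S(*p),12) for p in[(63,517),(272,527)]]);print(sc)
print("bolts",[onz("top",*T(*p),14) for p in[(136,103),(291,132),(240,404),(84,376)]])
for z in (60,120,205): print(z)
print(proj("scene",[0,0,0]))
E
```

```text
can [ 515.5 -253.1  100. ] [ 514.2 -255.8  100. ] (array([ 514.2, -254.8,   98.3]), np.float64(2.610685598464832))
handle (array([ 511.3, -256. ,  206.5]), np.float64(3.2945654614355573))
mouth (array([597.9, -13.6, 205.1]), np.float64(2.4732407187561516))
[[745.   12.   12. ]
 [724.  -94.4  12. ]
 [560.2 -63.2  12. ]
 [579.7  42.5  12. ]] [652.2 -25.8  12. ] [np.float64(108.41853314405601), np.float64(166.792007280826), np.float64(107.46077779565749), np.float64(168.04958365270033)]
dir 2.956146472024509 169.37471646949245
[[727.5 -92.2  12. ]
 [748.1  14.9  12. ]]
bolts [array([730.2,   1.3,  14. ]), array([715. , -77.1,  14. ]), array([577.2, -50.6,  14. ]), array([591.6,  27.8,  14. ])]
60
120
205
[250.5  95. ]
```

Brush: the candidates are the brush in its can (scene 182,205) and the tool can's rods (scene 348,185). I take the first, since it has the square wooden handle and the bristle head. Barrel: the candidates are the grey cradle (270,235) and the orange look-alike (210,150). I take the grey one. The crops above confirm both. The handle end measures 206 mm (expected 209), and mouth to pivot measures 119 mm (expected 120), with a tilt of about 28°. Next I'll get the handle yaw and check IK.

```bash
cat >> h.py <<'E'
PIV=np.array([652.2,-25.8,100.]);TILT=np.radians(27.9);AZ=np.radians(168.7)
AX=np.array([np.sin(TILT)*np.cos(AZ),np.sin(TILT)*np.sin(AZ),np.cos(TILT)])
MOUTH=PIV+120*AX
G=161. # TCP distance from tip along brush
def rpy_from(zdir,ydir):
    z=zdir/np.linalg.norm(zdir);y=ydir-(ydir@z)*z;y/=np.linalg.norm(y)
    return Rot.from_matrix(np.c_[np.cross(y,z),y,z]).as_euler("xyz")
E
python3 - <<'E'
from h import *
np.set_printoptions(precision=2,suppress=True)
im=cv2.imread("pics/top0.png");b=cv2.resize(im[185:220,325:365],None,fx=8,fy=8,interpolation=cv2.INTER_CUBIC)
hsv=cv2.cvtColor(b,cv2.COLOR_BGR2HSV)
m=((hsv[...,1]>110)&(hsv[...,2]>80)&(hsv[...,0]<14)).astype(np.uint8)
c=max(cv2.findContours(m,0,1)[0],key=cv2.contourArea);r=cv2.minAreaRect(c);print(r, cv2.contourArea(c))
cv2.drawContours(b,[cv2.boxPoints(r).astype(int)],0,(0,255,0),1);cv2.imwrite("pics/yaw.png",cv2.resize(b,None,fx=2,fy=2))
print("ctr",325+r[0][0]/8-.5,185+r[0][1]/8-.5)
for deg in range(0,360,45):
    a=np.radians(deg);y=np.array([np.cos(a),np.sin(a),0])
    print(deg,solve_ik([513,-255,165],rpy_from(np.array([0,0,-1.]),y)))
    print("   up",solve_ik([513,-255,345],rpy_from(np.array([0,0,-1.]),y)))
    for s in(30,-138): print("   ",s,solve_ik(list(MOUTH+(s+G)*AX),rpy_from(-AX,y)))
E
```

```text
((193.16000366210938, 150.62001037597656), (2.6000001430511475, 9.199999809265137), 36.869895935058594) 11.5
ctr 348.6450004577637 203.32750129699707
0 [-0.59  0.4  -0.19  0.98  0.    0.98]
   up [-0.59  0.32  0.16  1.41  0.    0.98]
    30 [-0.11 -0.21 -0.47  0.83 -0.04  1.42]
    -138 [-0.13  0.04 -0.64  0.41 -0.03  1.41]
45 [-0.59  0.4  -0.19  0.98  0.    0.2 ]
   up [-0.59  0.32  0.16  1.41  0.    0.2 ]
    30 [-0.11 -0.21 -0.47  0.83 -0.04  0.61]
    -138 [-0.13  0.04 -0.64  0.41 -0.03  0.59]
90 [-0.59  0.4  -0.19  0.98  0.   -0.59]
   up [-0.59  0.32  0.16  1.41  0.   -0.59]
    30 [-0.11 -0.21 -0.47  0.83 -0.04 -0.1 ]
    -138 [-0.13  0.04 -0.64  0.41 -0.03 -0.11]
135 [-0.59  0.4  -0.19  0.98  0.   -1.38]
   up [-0.59  0.32  0.16  1.41  0.   -1.38]
    30 [-0.11 -0.21 -0.47  0.83 -0.04 -0.85]
    -138 [-0.13  0.04 -0.64  0.41 -0.03 -0.86]
180 [-0.59  0.4  -0.19  0.98 -0.   -2.16]
   up [-0.59  0.32  0.16  1.41 -0.   -2.16]
    30 [-0.11 -0.21 -0.47  0.83 -0.04 -1.72]
    -138 [-0.13  0.04 -0.64  0.41 -0.03 -1.73]
225 [-0.59  0.4  -0.19  0.98  0.   -2.95]
   up [-0.59  0.32  0.16  1.41  0.   -2.95]
    30 [-0.11 -0.21 -0.47  0.83 -0.04 -2.54]
    -138 [-0.13  0.04 -0.64  0.41 -0.03 -2.55]
270 [-0.59  0.4  -0.19  0.98  0.    2.55]
   up [-0.59  0.32  0.16  1.41  0.    2.55]
    30 [-0.11 -0.21 -0.47  0.83 -0.04  3.04]
    -138 [-0.13  0.04 -0.64  0.41 -0.03  3.03]
315 [-0.59  0.4  -0.19  0.98  0.    1.77]
   up [-0.59  0.32  0.16  1.41  0.    1.77]
    30 [-0.11 -0.21 -0.47  0.83 -0.04  2.29]
    -138 [-0.13  0.04 -0.64  0.41 -0.03  2.28]
```

View pics/yaw.png

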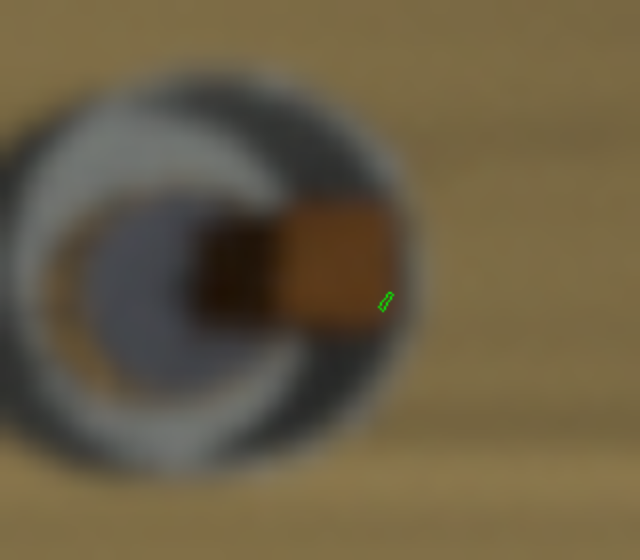

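```bash
python3 - <<'E'
from h import *
np.set_printoptions(precision=1,suppress=True)
print(onz("top",346.1,201.6,209),onz("top",335.9,203.7,64), onz("scene",169.8,169.2,209),MOUTH)
o=rpy_from(np.array([0,0,-1.]),np.array([1.,0,0]))
bot.grip(1.0,80)
bot.move_ptp([511.5,-256,260],o)
print(bot.get_state()["t"],bot.get_state()["tcp_pos"])
for n in("scene","top"): cv2.imwrite(f"pics/{n}1.png",imaging.capture(n))
a=cv2.imread("pics/scene1.png");b=cv2.imread("pics/top1.png")
c=lambda im,x,y:cv2.resize(im[y:y+120,x:x+100],None,fx=4,fy=4,interpolation=cv2.INTER_CUBIC)
cv2.imwrite("pics/p1.png",np.hstack([c(a,120,130),c(b,290,150)]))
E
```

```text
[ 510.4 -258.1  209. ] [ 509.3 -256.1   64. ] [ 513.7 -253.7  209. ] [597.1 -14.8 206.1]
1.975 [ 511.  -256.9  259.8]
```

View pics/p1.png

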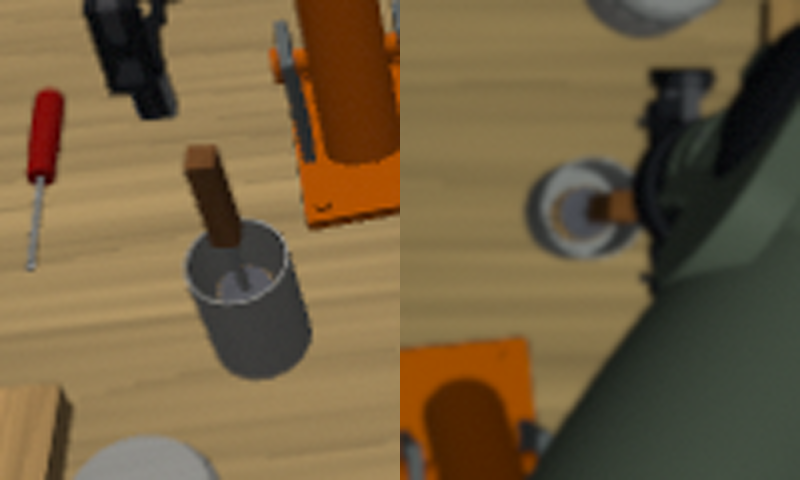

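```bash
python3 - <<'E'
from h import *
for x in(480,511,560):print(proj("scene",[x,-257,260]),proj("top",[x,-257,260]))
E
```

```text
[164.2398448  145.46464095] [349.7672686  213.23027415]
[163.77622635 154.89877189] [349.56691496 200.64851114]
[163.02818458 170.71772645] [349.25123934 180.84741661]
```

View pics/scene1.png

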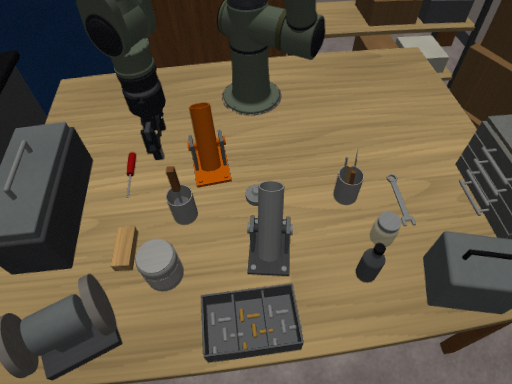

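View pics/top1.png

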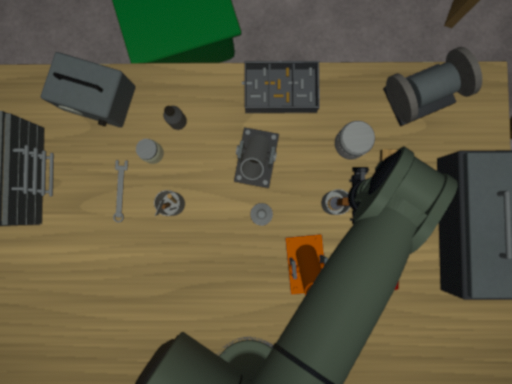

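```bash
python3 - <<'E'
from h import *
for x in(468,554):
  for z in (260,273):print(x,z,proj("scene",[x,-257,z]),proj("top",[x,-257,z]))
s=bot.get_state();print(s["t"],s["tcp_pos"],s["orientation"],s["opening"])
a=imaging.capture("scene");b=imaging.capture("top")
cv2.imwrite("pics/scene2.png",a)
c=lambda im,x,y:cv2.resize(im[y:y+80,x:x+80],None,fx=5,fy=5,interpolation=cv2.INTER_CUBIC)
cv2.imwrite("pics/p2.png",np.hstack([c(a,120,100),c(b,320,150)]))
E
```

```text
468 260 [164.41716843 141.92528498] [349.84495824 218.11201976]
468 273 [163.19262317 138.20057962] [350.90319992 218.12106514]
554 260 [163.1207164  168.71815439] [349.28982692 183.26638176]
554 273 [161.78465952 165.08781998] [350.3366338 182.8713547]
2.075 [ 510.88617742 -257.02975714  259.80738333] [-3.14123264e+00  2.93601357e-05  1.56875989e+00] 1.0002803710750148
```

View pics/p2.png

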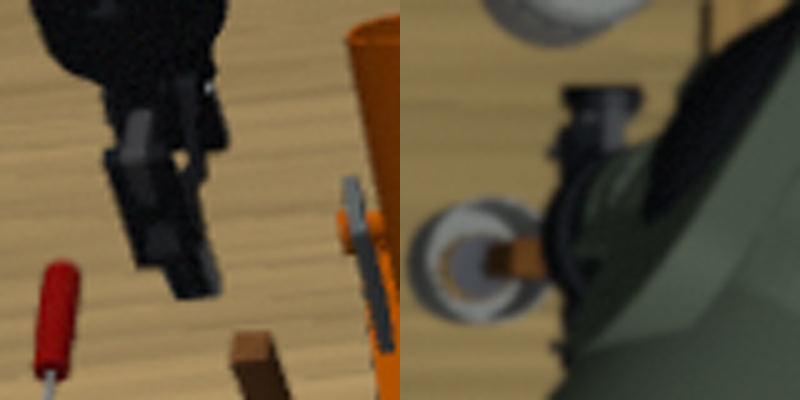

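```bash
python3 - <<'E'
from h import *
np.set_printoptions(precision=2,suppress=True)
r=bot.movel([511.5,-256,165],max_speed=80,threshold=8)
s=bot.get_state();print(r,s["t"],s["tcp_pos"],s["contact_force"])
a=imaging.capture("scene")
bot.grip(0.0,80);s=bot.get_state();print(s["t"],s["tcp_pos"],s["contact_force"],s["wrist_torque"],s["opening"])
b=imaging.capture("scene")
c=lambda im,x,y:cv2.resize(im[y:y+110,x:x+80],None,fx=5,fy=5,interpolation=cv2.INTER_CUBIC)
cv2.imwrite("pics/p3.png",np.hstack([c(a,130,120),c(b,130,120)]))
E
```

```text
False 3.5083 [ 511.9  -256.28  165.62] [-0.93 -0.47  0.36]
4.1833 [ 511.77 -256.25  165.38] [-0.49  0.23  2.67] [-0.03  0.04 -0.01] 0.2170188640676447
```

View pics/p3.png

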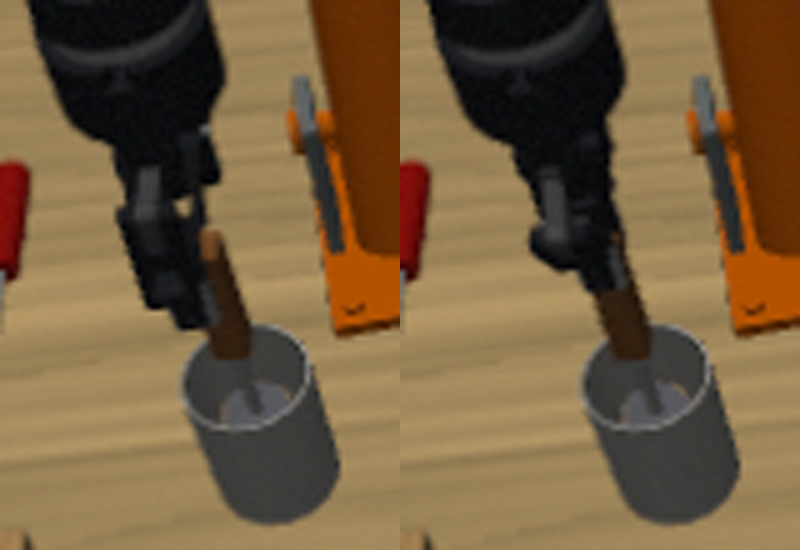

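The right picture shows the pads closed on the handle: finger at crop (600,270), handle between them. The opening of 0.217 is about 18–20 mm, so it is held. Lifting and checking the tip.

```bash
python3 - <<'E'
from h import *
np.set_printoptions(precision=2,suppress=True)
bot.movel([511.5,-256,300],max_speed=120)
s=bot.get_state();print(s["t"],s["tcp_pos"],s["contact_force"],s["wrist_torque"],s["opening"])
o=rpy_from(-AX,np.array([1.,0,0]))
bot.move_ptp(list(MOUTH+(40+G)*AX),o)
bot.dwell(0.3)
s=bot.get_state();print(s["t"],s["tcp_pos"],MOUTH+(40+G)*AX,s["contact_force"],s["wrist_torque"],s["opening"])
a=imaging.capture("scene");b=imaging.capture("top")
cv2.imwrite("pics/s4.png",a);cv2.imwrite("pics/t4.png",b)
tip=MOUTH+40*AX
print(proj("scene",tip),proj("top",tip),proj("scene",MOUTH),proj("top",MOUTH))
c=lambda im,x,y:cv2.resize(im[y:y+110,x:x+80],None,fx=5,fy=5,interpolation=cv2.INTER_CUBIC)
cv2.imwrite("pics/p4.png",np.hstack([c(a,230,120),c(b,215,120)]))
E
```

```text
5.5083 [ 511.08 -255.7   299.06] [ 0.75 -0.5  -0.97] [-0.05  0.02 -0.04] 0.21135171914237028
6.8833 [505.3    2.8  383.11] [504.91   3.63 383.69] [ 0.43  0.47 -1.78] [0.12 0.62 0.01] 0.20849513702492392
[270.23 170.14] [250.   174.39] [269.73 185.58] [251.66 168.63]
```

View pics/p4.png

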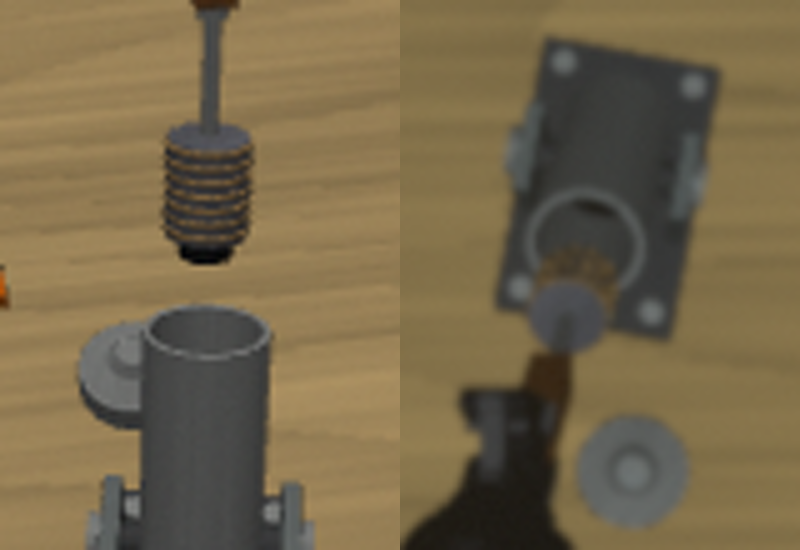

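```bash
python3 - <<'E'
from h import *
np.set_printoptions(precision=2,suppress=True)
P=MOUTH+100*AX
print(proj("scene",P),proj("top",P),MOUTH)
S=lambda x,y:(230+(x+.5)/5-.5,120+(y+.5)/5-.5)
T=lambda x,y:(215+(x-400+.5)/5-.5,120+(y+.5)/5-.5)
print(S(209,137),T(568,317))
h,e=tri(S(209,137),T(568,317));m,e2=tri(S(206,332),T(585,243));print(h,e,m,e2,h-m,P-MOUTH,(h-m)/np.linalg.norm(h-m),AX)
E
```

```text
[271.01 145.75] [247.31 183.75] [597.14 -14.8  206.05]
(271.4, 147.0) (248.2, 183.0)
[553.36  -6.4  292.59] 2.6965386629421477 [598.42 -13.53 205.77] 2.233150248790107 [-45.06   7.13  86.82] [-45.89   9.17  88.38] [-0.46  0.07  0.89] [-0.46  0.09  0.88]
```

The tip hangs in line above the grey mouth (tip at crop 206,255, mouth centre at 206,331). Brush against barrel axis is off by about 2 mm laterally, with 6.5 mm of clearance. I'll shift y by +1 and go in.

```bash
cat >> h.py <<'E'
OFF=np.array([0.,1.2,0.])
O=rpy_from(-AX,np.array([1.,0,0]))
def P(s,off=None): return list(MOUTH+(OFF if off is None else off)+(s+G)*AX)
def rep(tag,F0=None):
    s=bot.get_state();d=s["tcp_pos"]-MOUTH-OFF;f=s["contact_force"]
    ax=(d@AX)-G;la=d-(d@AX)*AX
    df=f if F0 is None else f-F0
    print(tag,"t%.2f"%s["t"],"s%.1f"%ax,"lat",la.round(1),"Fax%.2f"%(df@AX),"Flat",(df-(df@AX)*AX).round(2),"M",s["wrist_torque"].round(2),flush=True)
    return ax,df@AX
E
python3 - <<'E'
from h import *
s=bot.get_state();F0=s["contact_force"];np.save("F0.npy",F0)
rep("start",F0)
for d in(0,-35,-75):
    r=bot.movel(P(d),rot=list(O),max_speed=60,threshold=6);rep(("hit" if r else "ok",d),F0)
    if r:break
E
```

```text
start t6.98 s39.4 lat [-0.  -1.6  0.2] Fax0.00 Flat [0. 0. 0.] M [ 0.09  0.62 -0.  ]
('ok', 0) t7.80 s0.1 lat [ 0.1 -0.   0.1] Fax1.11 Flat [0.46 0.96 0.14] M [ 0.08  0.63 -0.03]
('ok', -35) t8.53 s-35.1 lat [ 0. -0.  0.] Fax0.49 Flat [0.54 1.22 0.15] M [0.15 0.59 0.03]
('ok', -75) t9.35 s-75.0 lat [ 0.1 -0.   0.1] Fax1.38 Flat [0.93 0.95 0.38] M [0.16 0.64 0.02]
```

```bash
python3 - <<'E'
from h import *
F0=np.mean([(bot.dwell(.03),bot.get_state()["contact_force"])[1] for _ in range(6)],0);np.save("F0.npy",F0)
rep("start",F0)
r=bot.movel(P(-134),rot=list(O),max_speed=18,threshold=4);rep(("hit",r),F0)
for _ in range(6): bot.dwell(.05);rep("",F0)
E
```

```text
start t9.55 s-74.6 lat [0.4 0.  0.2] Fax0.07 Flat [-0.27  0.05 -0.14] M [0.12 0.61 0.01]
('hit', True) t11.49 s-111.7 lat [-0.3  0.1 -0.2] Fax5.34 Flat [0.34 0.18 0.16] M [0.21 0.31 0.05]
 t11.54 s-111.6 lat [-0.4  0.2 -0.2] Fax4.57 Flat [1.23 0.02 0.64] M [0.16 0.35 0.04]
 t11.59 s-111.5 lat [-0.5  0.2 -0.3] Fax4.92 Flat [0.39 0.92 0.1 ] M [0.12 0.27 0.03]
 t11.64 s-111.5 lat [-0.5  0.2 -0.3] Fax5.13 Flat [ 1.02 -0.03  0.53] M [0.08 0.21 0.07]
 t11.69 s-111.6 lat [-0.6  0.2 -0.3] Fax4.39 Flat [1.26 1.11 0.54] M [0.18 0.22 0.1 ]
 t11.74 s-111.6 lat [-0.6  0.2 -0.4] Fax4.87 Flat [ 0.13 -0.48  0.12] M [0.17 0.14 0.05]
 t11.79 s-111.6 lat [-0.7  0.2 -0.4] Fax6.03 Flat [ 0.77 -0.11  0.41] M [0.19 0.15 0.09]
```

```bash
python3 - <<'E'
from h import *
F0=np.load("F0.npy")
def avg(n=5):
    q=[]
    for _ in range(n):
        bot.dwell(.03);s=bot.get_state();q.append(np.r_[s["contact_force"]-F0,s["tcp_pos"]-MOUTH-OFF])
    q=np.mean(q,0);return "s%.1f Fax%.2f"%(q[3:]@AX-G,q[:3]@AX)
print(avg())
for d in(-112.6,-113.6): bot.movel(P(d),rot=list(O),max_speed=10,threshold=8);print(d,avg())
rep("",F0)
bot.movel(P(-50),rot=list(O),max_speed=70);rep("up",F0)
print(avg())
E
```

```text
s-111.7 Fax5.28
-112.6 s-112.7 Fax6.24
-113.6 s-113.6 Fax7.61
 t12.85 s-113.6 lat [-0.1 -0.  -0.1] Fax7.18 Flat [ 0.02 -0.45  0.06] M [0.16 0.55 0.04]
up t13.91 s-50.4 lat [-0.4  0.  -0.2] Fax-0.74 Flat [ 0.37 -1.12  0.31] M [ 0.09  0.63 -0.05]
s-50.5 Fax-0.48
```

The spring reads 1.2 N/mm, so this is the cup, with its face at about -107.4. I'll check the withdrawn height in a picture.

```bash
python3 - <<'E'
from h import *
a=imaging.capture("scene")
cv2.imwrite("pics/p5.png",cv2.resize(a[110:220,225:315],None,fx=6,fy=6,interpolation=cv2.INTER_CUBIC))
E
```

```text
(no output)
```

View pics/p5.png

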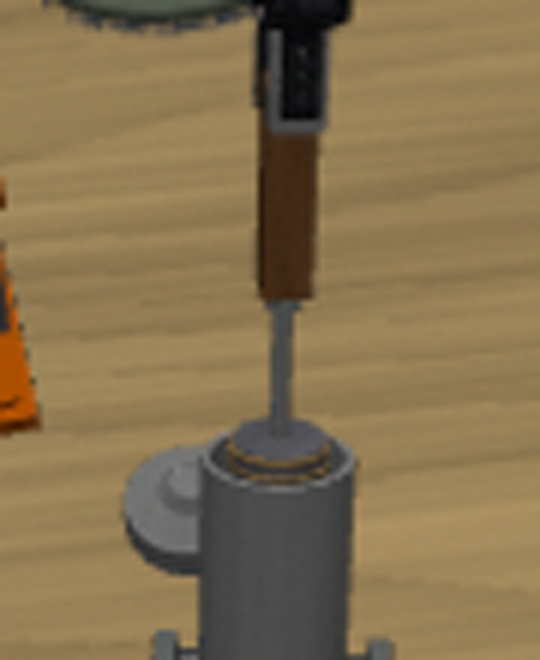

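The picture shows the bristle head's top ring about 10 mm clear of the rim (crop 280,455). The brush is intact in the grip and centred in the bore. Now strokes 2 and 3.

```bash
python3 - <<'E'
from h import *
bot.movel(P(-45),rot=list(O),max_speed=60)
for k in(2,3):
    bot.movel(P(-98),rot=list(O),max_speed=70,threshold=8)
    F0=np.mean([(bot.dwell(.03),bot.get_state()["contact_force"])[1] for _ in range(4)],0)
    r=bot.movel(P(-112),rot=list(O),max_speed=15,threshold=9)
    for _ in range(6): bot.dwell(.06);rep((k,r),F0)
    bot.movel(P(-45),rot=list(O),max_speed=70);bot.dwell(.15);rep("up",F0)
E
```

```text
(2, False) t16.56 s-111.8 lat [ 0.2 -0.   0.1] Fax5.00 Flat [-1.22  0.08 -0.64] M [ 0.13  0.81 -0.02]
(2, False) t16.62 s-111.8 lat [ 0.2 -0.   0.1] Fax5.17 Flat [-0.48  0.18 -0.27] M [ 0.1   0.8  -0.04]
(2, False) t16.68 s-111.8 lat [ 0.2 -0.   0.1] Fax6.32 Flat [-0.38  0.12 -0.21] M [ 0.12  0.75 -0.06]
(2, False) t16.73 s-111.9 lat [ 0.2 -0.   0.1] Fax5.06 Flat [-0.65  0.19 -0.36] M [ 0.06  0.73 -0.07]
(2, False) t16.79 s-111.9 lat [ 0.2 -0.   0.1] Fax6.25 Flat [-0.6   0.64 -0.38] M [0.11 0.72 0.03]
(2, False) t16.85 s-111.9 lat [ 0.1 -0.   0.1] Fax6.39 Flat [-1.    0.37 -0.56] M [ 0.1   0.66 -0.03]
up t18.11 s-45.5 lat [-0.4  0.  -0.2] Fax-0.58 Flat [-0.03  0.55 -0.07] M [0.13 0.63 0.02]
(3, False) t20.29 s-111.8 lat [ 0.2 -0.   0.1] Fax5.06 Flat [-0.41 -0.67 -0.14] M [0.09 0.78 0.01]
(3, False) t20.35 s-111.8 lat [ 0.2 -0.   0.1] Fax5.05 Flat [ 0.15 -0.75  0.16] M [ 0.17  0.79 -0.06]
(3, False) t20.41 s-111.8 lat [ 0.2 -0.   0.1] Fax6.28 Flat [-0.16 -0.28 -0.05] M [0.15 0.69 0.01]
(3, False) t20.47 s-111.9 lat [ 0.2 -0.   0.1] Fax5.18 Flat [-0.82 -0.35 -0.39] M [0.1  0.72 0.  ]
(3, False) t20.52 s-111.9 lat [ 0.2 -0.   0.1] Fax4.81 Flat [0.31 0.27 0.13] M [0.16 0.72 0.01]
(3, False) t20.58 s-111.9 lat [ 0.2 -0.   0.1] Fax4.97 Flat [-0.49 -0.02 -0.25] M [0.1  0.68 0.01]
up t21.84 s-45.5 lat [-0.4  0.  -0.2] Fax-1.00 Flat [-0.24 -1.02 -0.02] M [0.08 0.62 0.01]
```

```bash
python3 - <<'E'
from h import *
bot.movel(P(45),rot=list(O),max_speed=90)
o=rpy_from(np.array([0,0,-1.]),np.array([1.,0,0]))
bot.move_ptp([512.5,-255.5,305],o);bot.dwell(.3)
s=bot.get_state();print(s["t"],s["tcp_pos"],s["opening"],s["contact_force"])
print(proj("scene",[512.5,-255.5,144]))
a=imaging.capture("scene");b=imaging.capture("top")
c=lambda im,x,y:cv2.resize(im[y:y+110,x:x+80],None,fx=5,fy=5,interpolation=cv2.INTER_CUBIC)
cv2.imwrite("pics/p6.png",np.hstack([c(a,130,130),c(b,310,140)]))
E
```

```text
24.3667 [ 512.76948657 -254.44545133  306.05646171] 0.21137894541554297 [ 0.04467123  0.3611677  -0.56544827]
[174.56357776 184.57022308]
```

View pics/p6.png

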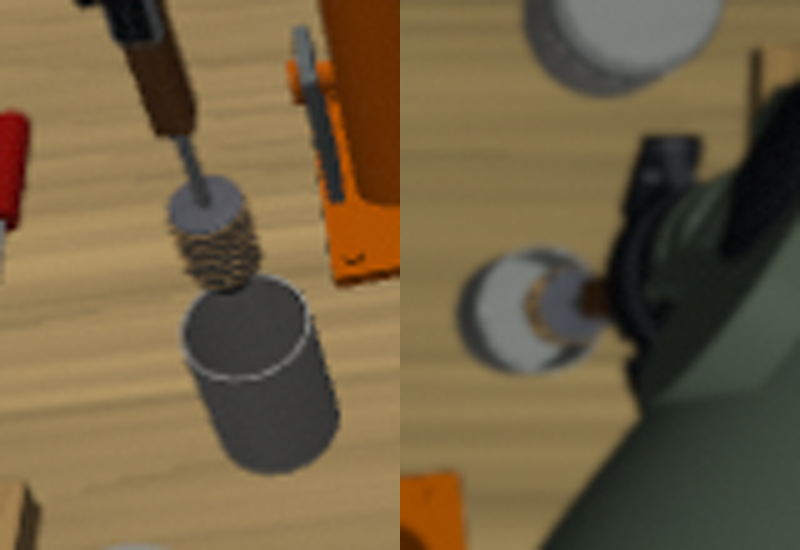

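The brush hangs upright over its own can, with the tip at crop (233,287) and the rim centre at (245,328). Lowering to contact.

```bash
python3 - <<'E'
from h import *
np.set_printoptions(precision=2,suppress=True)
def p(t):
    s=bot.get_state();print(t,s["t"],s["tcp_pos"],s["contact_force"],s["wrist_torque"],s["opening"],flush=True)
r=bot.movel([512.8,-255.3,175],max_speed=80,threshold=8);p(r)
if not r:
    bot.dwell(.2)
    r=bot.movel([512.8,-255.3,160],max_speed=12,threshold=4);p(r)
b=imaging.capture("scene")
cv2.imwrite("pics/p7.png",cv2.resize(b[120:240,130:230],None,fx=5,fy=5,interpolation=cv2.INTER_CUBIC))
E
```

```text
False 26.2417 [ 513.11 -255.51  175.51] [ 1.15  0.28 -2.03] [-0.05 -0.   -0.04] 0.20779909624789492
True 27.2583 [ 512.82 -255.38  165.39] [-1.28 -0.05  3.7 ] [ 0.05  0.07 -0.02] 0.21618403020952692
```

View pics/p7.png

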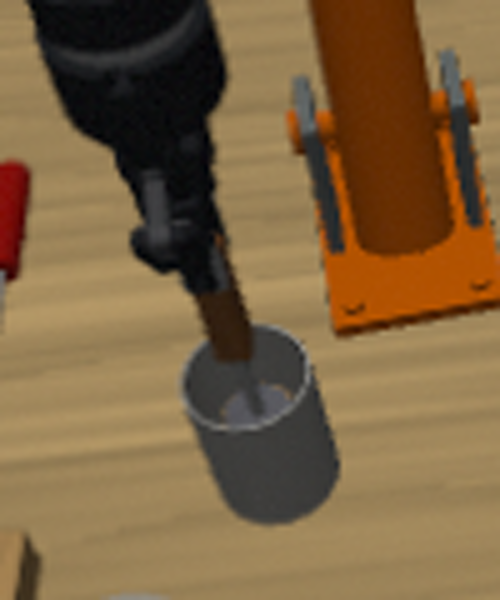

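The tip touched the floor at TCP 165.4, the same height as at the grasp, so there was no slip. Releasing and retreating.

```bash
python3 - <<'E'
from h import *
np.set_printoptions(precision=2,suppress=True)
bot.grip(0.35);bot.dwell(.3);bot.grip(1.0);bot.dwell(.2)
bot.movel([512.8,-255.3,290],max_speed=90)
o=list(rpy_from(np.array([0,0,-1.]),np.array([1.,0,0])))
bot.move_ptp([330,-430,330],o);bot.dwell(.5)
s=bot.get_state();print(s["t"],s["tcp_pos"],s["contact_force"],s["opening"])
a=imaging.capture("scene");b=imaging.capture("top")
cv2.imwrite("pics/s8.png",a)
c=lambda im,x,y:cv2.resize(im[y:y+110,x:x+80],None,fx=5,fy=5,interpolation=cv2.INTER_CUBIC)
cv2.imwrite("pics/p8.png",np.hstack([c(a,140,140),c(b,295,150)]))
for n,i in(("scene",a),("top",b)):
    d=cv2.absdiff(i,cv2.imread(f"pics/{n}0.png")).max(2)>45
    k,_,st,ce=cv2.connectedComponentsWithStats(cv2.morphologyEx(d.astype(np.uint8),cv2.MORPH_OPEN,np.ones((2,2))))
    print(n,[(list(st[j]),) for j in range(1,k) if st[j,4]>8])
E
```

```text
31.7083 [ 330.26 -429.79  329.96] [ 0.14  0.29 -0.27] 1.0009906689191208
scene [([np.int32(35), np.int32(4), np.int32(20), np.int32(7), np.int32(76)],), ([np.int32(256), np.int32(13), np.int32(7), np.int32(6), np.int32(27)],), ([np.int32(298), np.int32(28), np.int32(6), np.int32(5), np.int32(20)],), ([np.int32(271), np.int32(33), np.int32(13), np.int32(8), np.int32(63)],), ([np.int32(285), np.int32(40), np.int32(29), np.int32(35), np.int32(359)],), ([np.int32(277), np.int32(45), np.int32(6), np.int32(3), np.int32(13)],), ([np.int32(269), np.int32(63), np.int32(15), np.int32(18), np.int32(167)],), ([np.int32(97), np.int32(76), np.int32(4), np.int32(4), np.int32(14)],), ([np.int32(69), np.int32(78), np.int32(20), np.int32(15), np.int32(177)],), ([np.int32(61), np.int32(80), np.int32(9), np.int32(9), np.int32(52)],)]
top [([np.int32(437), np.int32(257), np.int32(4), np.int32(6), np.int32(17)],), ([np.int32(472), np.int32(273), np.int32(12), np.int32(9), np.int32(62)],), ([np.int32(474), np.int32(276), np.int32(38), np.int32(22), np.int32(410)],), ([np.int32(504), np.int32(289), np.int32(8), np.int32(8), np.int32(42)],), ([np.int32(438), np.int32(294), np.int32(74), np.int32(59), np.int32(2314)],), ([np.int32(217), np.int32(310), np.int32(164), np.int32(74), np.int32(3002)],), ([np.int32(172), np.int32(319), np.int32(43), np.int32(65), np.int32(1610)],), ([np.int32(389), np.int32(353), np.int32(95), np.int32(31), np.int32(1355)],), ([np.int32(220), np.int32(362), np.int32(17), np.int32(8), np.int32(85)],), ([np.int32(484), np.int32(364), np.int32(6), np.int32(18), np.int32(68)],), ([np.int32(500), np.int32(374), np.int32(12), np.int32(10), np.int32(101)],), ([np.int32(221), np.int32(377), np.int32(25), np.int32(7), np.int32(120)],)]
```

View pics/p8.png

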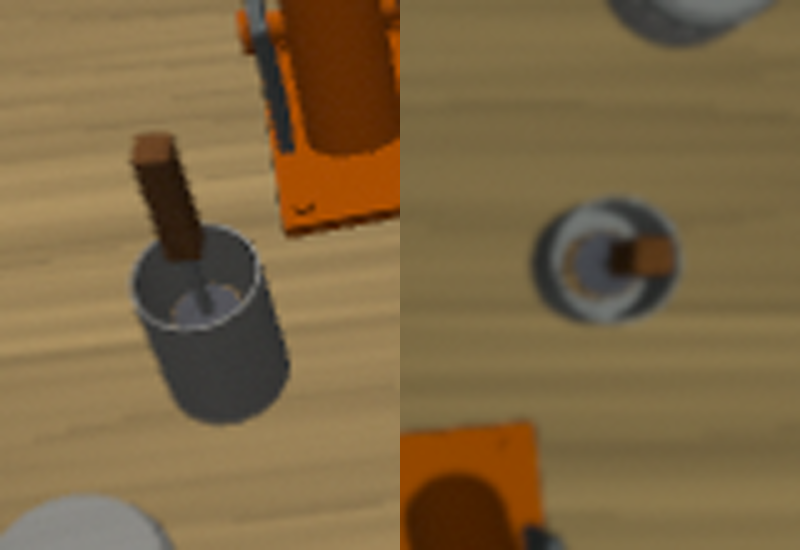

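View pics/s8.png

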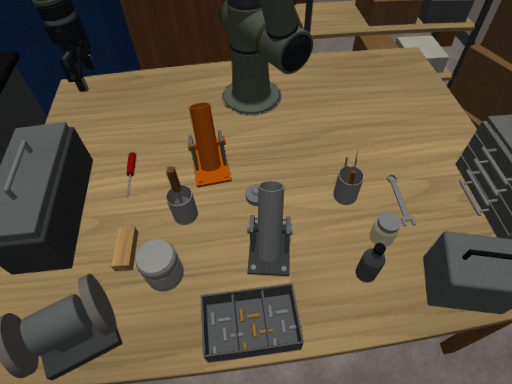

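The brush stands upright in its can (scene 182,205), and the gripper is well clear at (80,80). Against the first pictures, only arm pixels changed. Handing in.

```bash
python3 - <<'E'
from bench import bot
print(bot.sign_off(), bot.get_state()["t"])
E
```

```text
the job is handed in; nothing more can be done
the job is handed in; nothing more can be done
```

I took the long brush from its can, scrubbed the grey barrel with three full strokes, set the brush back head down in its own can, let go and handed the job in. The clock was at about 32 s of the 64 s allowed.

- **Strokes:** I found the cup by feel, its face about 107 mm below the rim. It gave at about 1.2 N per mm, which matches the stated spring. I pressed with about 5 N on every stroke, and up to about 7.6 N on the first while checking the spring. Each time I drew back until the tip was 45–50 mm below the rim. A picture after the first stroke showed the bristles above the rim; for the other two I relied on the arm's position reading.
- **Putting it back:** the tip touched the can floor at the same gripper height as at the grasp, so the brush had not slipped. The last pictures show it upright in its can and the gripper well clear.
- **Everything else:** comparing the last pictures with the first, only the arm had changed; no other object showed a change.
- **Small disagreements:** the two camera views differed by 2–3 mm, and the brush first looked about 2 mm off the barrel's axis. I corrected by 1.2 mm and felt no clear wall contact. The open fingers also looked about 20 mm higher in the picture than the tool frame suggested. I did not find out why, but the grasp held.

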